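# Push the bench magnifier up out of the way

## Task

Push the round magnifier up by the short bar at its front, gently and with the fingertips from below, until its counterweight carries it over the balance point and it stays fully raised by itself. Do not grip it and keep off the lens glass, leave the lamp on the other arm lowered, and leave the things on the bench where they are.

Things in the scene. Friction and masses are not known exactly. Their poses are not given: they have to be found in the camera images.
- mag_arm (a joint): angle (rad) of the magnifier's arm about its level hinge: 0 lowered and level (start, lower stop), 1.35 fully raised on its back stop; the push bar swings up and over towards the post. The counterweight makes it fall back to 0 from below the balance point (about 0.6 rad) and swing by itself to 1.35 from beyond it (damped, takes 1 to 3 s). Lifting at the bar takes about 1 to 2 N
- mag_push (a point): centre of the magnifier's push bar: a level round aluminium bar, 14 mm in diameter and 44 mm wide with a 3 mm button on each end, carried by a 20 mm wide stem 24 mm in front of the round lens frame, 130 mm above the table when lowered and 217 mm from the hinge; open space in front of it and, but for the 18 mm high tray, below it. Its frame at joint 0: x level from the bar to the hinge, y along the bar, z up; it turns with the arm
- mag_head (a point): centre of the round magnifier: glass lens in a black ring, 116 mm across and 14 mm thick (the glass itself 98 mm across, 6 mm thick, in the middle of the ring's thickness); 135 mm from the hinge. A flat black strip 24 x 20 x 4 mm lies on top of the stem just behind the push bar
- mag_stand: fixed stand of the magnifier (base plate 130 x 80 x 14 mm and post, both at the hinge); origin on the table straight below the lowered push bar, z up, x level towards the hinge; the hinge axis lies 217 mm along this x and 130 mm above the table, parallel to y
- lamp_arm (a joint): angle of the other, similar arm, which carries the lamp: 0 lowered (start); it is to stay lowered
- lamp_push (a point): centre of the lamp arm's own front bar (14 x 44 mm, 130 mm above the table)
- lamp_head (a point): the lamp: a grey rectangular shade 46 x 160 x 22 mm lying crosswise on the other arm; this point lies 34 mm from the shade's centre, towards the hinge
- stone_tray: low open steel tray 110 x 90 x 18 mm high, lying under the magnifier; loose bystander, origin at its underside
- ring_box: blue ring box 50 x 50 x 42 mm high, under the lamp; loose bystander, origin at its underside
- jar: glass jar, 44 mm across, 70 mm high; loose bystander, origin at its underside
- ring_cone: wooden ring cone on a 52 mm foot, 130 mm high; loose bystander, origin at its underside
- loupe: dark steel loupe, a 32 mm wide, 30 mm high cylinder; loose bystander, origin at its underside
- gem: cut green stone, 24 mm wide, 13 mm high, in the tray; loose bystander, origin at its underside
- brush: bench brush lying flat (origin near its middle); loose bystander, origin at its underside
- screwdriver: screwdriver lying flat (origin near its middle); loose bystander, origin at its underside

How it is judged:
By the outcome, as a careful person would: the job done as asked, in the order asked, and still so for the second after the job is handed in, with the robot touching nothing.
It also fails if it takes over 35 s, if anything falls off the work surface, if the arm or the gripper's body presses on something with over 40 N, if the wrist force passes 120 N, or if a joint passes its speed limit or range.

## Robot

A 6-joint arm with a two-finger parallel gripper is mounted at the origin on the work surface. World frame = base frame: x ahead of the robot, y to its left, z up, the work surface at z = 0. Lengths are in m, angles in rad, forces in N, time in s.
With the tool pointing down it reaches from about 0.4 to 0.825 m from the base axis. Payload 7 kg.
Tool frame: the origin (TCP) lies where the fingers leave the gripper's body, on its centre line; the fingertips stand 66 mm ahead of it and the grasp point (between the pads) lies 47 mm ahead of it (env.hold_point_z is the distance from the TCP to the grasp point, in m); x points along the fingers, y is the direction in which the jaws open and shut, and the axes are right-handed (so a half turn about x gives the same grasp; the last joint's range is limited). The gripper opens to 88 mm and grips with 3 to 60 N. Pads are 19 mm wide; open, the fingers measure 130 mm over their backs; the gripper's body (78 mm by 193 mm) begins 47 mm behind the grasp point.
Start: joints at [1.61, 0.359, 0.012, 0, -1.224, -0.288], TCP at [0.166, 0.654, 0.292] pointing down, gripper open.
Joint ranges: [-3.07, 3.07], [-1.43, 2.12], [-1.02, 1.25], [-3.03, 1.67], [-3.05, -0], [-3.03, 3.03]. Speed limits (rad/s): [2.39, 2.39, 3.01, 3.14, 3.14, 3.14].

## Interface

Orientations are given as a rotation vector (axis times angle).
In Python, from station import read_state, viewer, env gives the robot as it stands.
- The arm moves only by the tool play_rows, never from a script. Its argument "rows" is a list of rows, each a list of 3 entries, a list of its own where there are three numbers: the shift along the world's x, y, z in mm, then the turn, a rotation vector about the world's x, y, z in rad, then the closure, from -1 (fully open) to 1 (shut). In form: [[[tx, ty, tz], [ax, ay, az], fingers], ...]. A call has 1 to 12 rows; each row is the pose to reach, as a shift and turn from the pose commanded when the call began; what a row does not reach only later rows make up. A row lasts 1/10 s, in which the tool goes at most 50 mm and 8.59 degrees, less where a joint would pass 70% of its speed; a pose out of reach is approached as far as the arm can. A call with a gripper value outside its range is refused whole. The fingers move at their own pace and stop on an object; "grip_force" is the grip in N (left out, the last holds). Time passes only in rows, so rows that repeat a pose let the fingers close. It gives the time, the measured TCP pose, the force and the opening at its end, in the units of the state.
- read_state(): the state, without advancing time (a new reading comes with each control period).
- viewer.snapshot(name): name is "scene" or "top" or "wrist"; returns (picture, depth): 400x640x3 uint8, red, green, blue; 400x640 float32, m along the optical axis (not along the pixel's ray), 0 where there is no reading.
- viewer.camera_params(name): a dict with "camera_matrix" (3x3 intrinsics, pixels), "rvec" (rotation vector, rad) and "tvec" (3), from world to camera coordinates, as OpenCV has them. Camera axes: x right, y down, z forward; pixel columns grow to the right and rows downward; lengths in m; the calibration is good to about 2 mm. A picture is of the moment at which its call begins: read the wrist's pose just before it. camera_params takes no time and is no camera call; for the wrist camera it gives the pose at the moment of the call.
- env.sign_off(): hands the job in, once; it reports no verdict.
The state is a dict: "clock": time; "joints": joint angles; "qvel": joint speeds; "tau": joint torques, N m; "eef_pos": TCP position; "orientation": TCP orientation; "ft_force": force on the tool from outside, world axes, zero at the start; "moment": the same for the moment, N m; "gripper_width": opening from 0.0 (shut) to 1.0 (fully open).
Only numpy, scipy, OpenCV 4.12 (cv2) and the standard library are available. Lean on these libraries where they do the work, as an engineer would, in place of code of your own. Each camera call takes 0.05 s, during which the arm holds its last target. There are 200 camera calls.

## Working session

There is one attempt and no reset: what is moved stays moved. The work goes in short steps, Python scripts to look and compute and a tool call to move; the robot and the scene stay as the last step left them, time stands still between calls to the robot, and variables do not carry over. Pictures are saved under pics/ and viewed, about 8 in all and at most 12, crops included, and the job is handed in when it is done.

Besides the shell and the picture viewer there is one more tool, called after ">>>" as a command line: name --argument value ..., lists and objects as JSON in quotes. play_rows: Moves the arm, as the interface text tells. Its arguments: {"type":"object","properties":{"rows":{"type":"array","items":{"type":"array"}},"grip_force":{"type":"number"}},"required":["rows"]}

```bash
mkdir -p pics; cat > h.py <<'E'
import numpy as np, cv2
from station import read_state, viewer, env
def cam(n):
    p=viewer.camera_params(n); K=np.array(p["camera_matrix"],float); R=cv2.Rodrigues(np.array(p["rvec"],float))[0]; t=np.array(p["tvec"],float).ravel()
    return K,R,t
def pts(n,depth,c=None):
    K,R,t=c or cam(n); v,u=np.mgrid[0:depth.shape[0],0:depth.shape[1]]
    P=np.stack([(u-K[0,2])/K[0,0]*depth,(v-K[1,2])/K[1,1]*depth,depth],-1)
    W=(P-t)@R; W[depth<=0]=np.nan; return W
E
python3 - <<'E'
from h import *
s=read_state(); print({k:np.round(v,3) for k,v in s.items()})
for n in ("scene","top"):
    im,d=viewer.snapshot(n); cv2.imwrite(f"pics/{n}1.png",im[:,:,::-1]); np.savez(f"{n}1.npz",im=im,d=d)
    K,R,t=cam(n); print(n,K[0,0],-R.T@t,R[2])
E
```

```text
{'clock': np.float64(0.0), 'joints': array([ 1.61 ,  0.359,  0.011, -0.   , -1.224, -0.288]), 'qvel': array([-0.   ,  0.002, -0.   ,  0.001, -0.001,  0.   ]), 'tau': array([-0.0000e+00, -5.8272e+01,  2.9306e+01,  6.9970e+00,  7.0000e-03,
       -0.0000e+00]), 'eef_pos': array([0.166, 0.654, 0.291]), 'orientation': array([-2.09 ,  0.263,  2.09 ]), 'ft_force': array([ 0.191, -0.39 , -0.555]), 'moment': array([-0.015, -0.031,  0.025]), 'gripper_width': np.float64(1.0)}
scene 407.25607053442235 [1.13982516 0.52668282 1.02955114] [-0.44382317 -0.43394441 -0.78403651]
top 487.799110588974 [ 0.26150966 -0.00630544  1.65442977] [ 0.21404502  0.00191828 -0.97682191]
```

View pics/scene1.png

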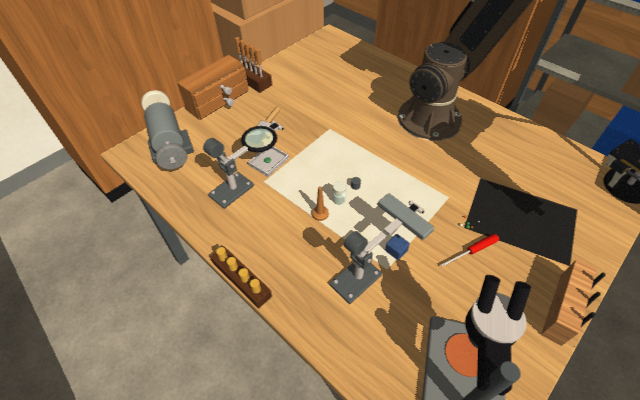

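View pics/top1.png

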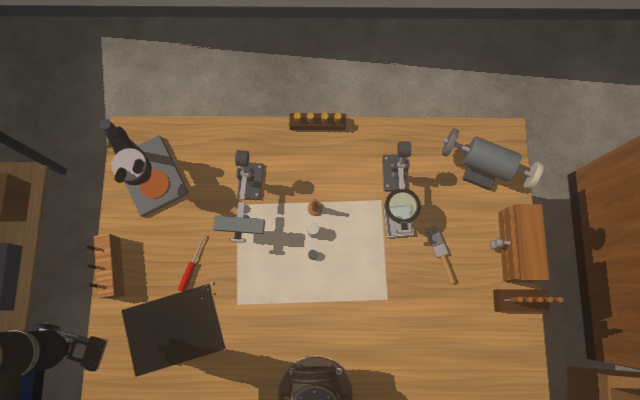

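The top view shows the magnifier lens at about (403,206) with its bar near (403,232), and the lamp at (240,225). In the scene view the lens is at (260,138) and its bar near (277,127). Next I measure the bar and hinge.

```bash
python3 - <<'E'
from h import *
for n,box in (("top",(130,250,370,470)),("scene",(90,215,190,300))):
    f=np.load(f"{n}1.npz"); im,d=f["im"],f["d"]; W=pts(n,d)
    a,b,c,e=box; w=W[a:b,c:e]; 
    m=(w[...,2]>.1)&(w[...,2]<.16); P=w[m]
    print(n,m.sum(), np.nanmin(P,0),np.nanmax(P,0))
    np.save(n+"_P.npy",P)
    if n=="top":
        for r in range(196,248,3): print(r,[f"{x:.3f},{y:.3f},{z:.3f}" for x,y,z in W[r,396:414:4]])
    cr=cv2.resize(im[a:b,c:e],None,fx=6,fy=6,interpolation=cv2.INTER_CUBIC); cv2.imwrite(f"pics/{n}_c.png",cr[:600,:,::-1] if n=="scene" else cv2.resize(cr,(500,600))[:,:,::-1])
E
```

```text
top 1739 [ 0.50430291 -0.50642601  0.10022422] [ 0.85782639 -0.21459112  0.15887007]
196 ['0.622,-0.253,0.133', '0.621,-0.266,0.136', '0.621,-0.279,0.135', '0.621,-0.291,0.135', '0.622,-0.304,0.135']
199 ['0.612,-0.253,0.133', '0.611,-0.265,0.136', '0.613,-0.279,0.130', '0.612,-0.291,0.133', '0.612,-0.304,0.133']
202 ['0.603,-0.254,0.129', '0.602,-0.266,0.133', '0.603,-0.279,0.129', '0.601,-0.290,0.138', '0.602,-0.304,0.134']
205 ['0.591,-0.252,0.138', '0.592,-0.265,0.136', '0.591,-0.277,0.138', '0.592,-0.291,0.135', '0.592,-0.303,0.136']
208 ['0.581,-0.251,0.138', '0.583,-0.265,0.131', '0.584,-0.279,0.127', '0.582,-0.290,0.136', '0.582,-0.302,0.137']
211 ['0.572,-0.251,0.138', '0.572,-0.265,0.134', '0.573,-0.277,0.134', '0.573,-0.290,0.133', '0.572,-0.302,0.140']
214 ['0.563,-0.252,0.131', '0.562,-0.264,0.136', '0.562,-0.276,0.137', '0.564,-0.290,0.131', '0.563,-0.302,0.137']
217 ['0.553,-0.251,0.135', '0.553,-0.264,0.133', '0.553,-0.276,0.135', '0.554,-0.290,0.131', '0.554,-0.302,0.132']
220 ['0.542,-0.250,0.142', '0.542,-0.263,0.139', '0.543,-0.276,0.139', '0.543,-0.289,0.136', '0
[... 452 characters left out ...]
.135', '0.524,-0.323,0.016']
235 ['0.513,-0.269,0.017', '0.512,-0.281,0.024', '0.513,-0.295,0.020', '0.515,-0.311,0.009', '0.515,-0.325,0.007']
238 ['0.506,-0.271,-0.001', '0.505,-0.284,0.003', '0.506,-0.298,0.000', '0.507,-0.314,-0.009', '0.506,-0.325,0.002']
241 ['0.496,-0.271,-0.003', '0.494,-0.283,0.007', '0.496,-0.299,-0.005', '0.496,-0.312,-0.002', '0.495,-0.325,0.004']
244 ['0.485,-0.270,0.001', '0.484,-0.283,0.006', '0.486,-0.299,-0.005', '0.486,-0.312,-0.002', '0.485,-0.325,0.001']
247 ['0.476,-0.271,-0.007', '0.475,-0.285,-0.004', '0.474,-0.296,0.005', '0.475,-0.311,0.002', '0.476,-0.326,-0.005']
scene 1357 [ 0.48226507 -0.65221256  0.10001405] [ 0.74339675 -0.21705405  0.15977176]
```

View pics/top_c.png

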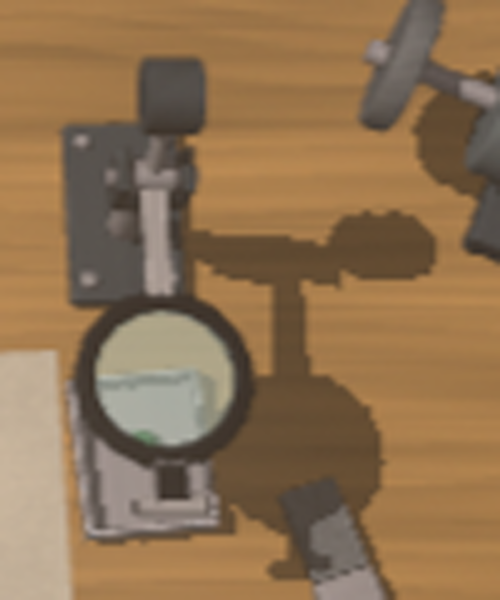

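View pics/scene_c.png

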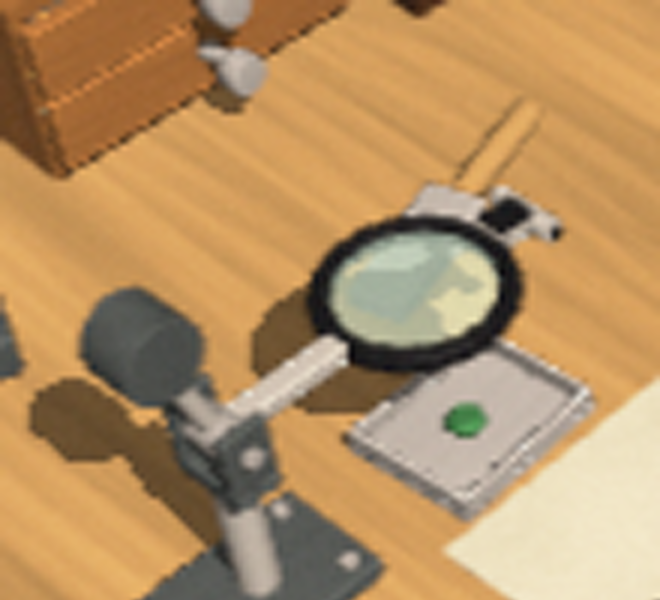

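The crops show the bar at top pixel (405,231), carried by a dark strip on the stem, the ring centred at about (403,206), and the arm running back to the hinge at about (401,166). The brush lies to the bar's right, clear of the approach. I'll fit these by ray casting and check the start orientation.

```bash
cat >> h.py <<'E'
def ray(n,u,v,z,c=None):
    K,R,t=c or cam(n); d=R.T@np.array([(u-K[0,2])/K[0,0],(v-K[1,2])/K[1,1],1]); C=-R.T@t
    return C+d*(z-C[2])/d[2]
E
python3 - <<'E'
from h import *
from scipy.spatial.transform import Rotation as Ro
print([a for a in dir(env) if a[0]!='_'],[a for a in dir(viewer) if a[0]!='_'])
s=read_state(); print(Ro.from_rotvec(s["orientation"]).as_matrix().round(3))
for n,b in (("top",(185,225,383,423)),("scene",(115,160,235,285))):
    f=np.load(f"{n}1.npz"); im=f["im"]; W=pts(n,f["d"]); a,e,c,g=b
    m=(im[...,:].max(-1)<70)&(abs(W[...,2]-.13)<.03); mm=np.zeros_like(m); mm[a:e,c:g]=m[a:e,c:g]
    k=cv2.findContours(mm.astype(np.uint8),cv2.RETR_EXTERNAL,cv2.CHAIN_APPROX_NONE)[0]; k=max(k,key=cv2.contourArea)
    el=cv2.fitEllipse(k); print(n,el,ray(n,*el[0],.135))
for u,v in ((396.6,231.5),(404.8,231.5),(413,231.5),(401.3,184),(400.7,168)): print(u,v,ray("top",u,v,.132).round(3))
P=np.load("scene_P.npy"); q=P[(P[:,0]<.53)&(P[:,1]>-.32)&(P[:,1]<-.23)]; print(len(q),np.median(q,0),q.min(0),q.max(0))
# bar in scene: brightish end; crop px (480..560,185..235)/6
for u,v in ((190+555/6,90+232/6),(190+500/6,90+195/6)): print(ray("scene",u,v,.132).round(3))
E
```

```text
['IKError', 'hold_point_z', 'sign_off'] ['camera_params', 'snapshot']
[[-0.    -0.246 -0.969]
 [-0.001 -0.969  0.246]
 [-1.     0.001 -0.   ]]
top ((402.7170104980469, 205.31069946289062), (32.15804672241211, 33.96155548095703), 125.84208679199219) [ 0.59090589 -0.27363748  0.135     ]
scene ((258.62347412109375, 138.56964111328125), (24.936141967773438, 33.95427703857422), 83.4083480834961) [ 0.59574782 -0.27230464  0.135     ]
396.6 231.5 [ 0.507 -0.252  0.132]
404.8 231.5 [ 0.507 -0.278  0.132]
413 231.5 [ 0.507 -0.304  0.132]
401.3 184 [ 0.662 -0.272  0.132]
400.7 168 [ 0.715 -0.271  0.132]
70 [ 0.51523245 -0.26938635  0.13687335] [ 0.50334495 -0.301047    0.12611912] [ 0.52926026 -0.25292609  0.14321194]
[ 0.511 -0.253  0.132]
[ 0.511 -0.297  0.132]
```

>>> play_rows --rows '[[[25,-40,20],[0,0,0],1],[[50,-80,40],[0,0,0],1],[[75,-120,60],[0,0,0],1],[[100,-160,60],[0,0,0],1],[[125,-200,60],[0,0,0],1],[[150,-240,60],[0,0,0],1],[[175,-280,60],[0,0,0],1],[[200,-320,60],[0,0,0],1],[[225,-360,60],[0,0,0],1],[[250,-400,60],[0,0,0],1],[[250,-440,60],[0,0,0],1],[[250,-480,60],[0,0,0],1]]'

```text
clock: 1.3
eef_pos: [0.4163, 0.1723, 0.3516]
orientation: [-2.088, 0.263, 2.09]
ft_force: [0.2, 0.0, -0.1]
gripper_width: 0.014
```

>>> play_rows --rows '[[[0,-45,0],[0,0,0],1],[[-3,-90,0],[0,0,0],1],[[-6,-135,0],[0,0,0],1],[[-10,-180,0],[0,0,0],1],[[-13,-225,0],[0,0,0],1],[[-16,-270,0],[0,0,0],1],[[-20,-315,0],[0,0,0],1],[[-25,-360,0],[0,0,0],1],[[-30,-400,0],[0,0,0],1],[[-30,-400,0],[-0.03,-0.12,0],1],[[-30,-400,0],[-0.06,-0.24,0],1],[[-30,-400,0],[-0.09,-0.36,0],1]]'

```text
clock: 2.5
eef_pos: [0.3863, -0.2265, 0.352]
orientation: [-2.466, 0.309, 1.679]
ft_force: [-0.2, -1.2, -0.2]
gripper_width: 0.005
```

```bash
cat > s.py <<'E'
from h import *
from scipy.spatial.transform import Rotation as Ro
s=read_state(); R=Ro.from_rotvec(s["orientation"]).as_matrix()
print(s["clock"],"q",s["joints"].round(2),"tcp",s["eef_pos"].round(4),"F",s["ft_force"].round(2),"w",s["gripper_width"].round(2)); print("x",R[:,0].round(3),"y",R[:,1].round(3),"tip",(s["eef_pos"]+.066*R[:,0]).round(4))
E
python3 s.py
```

```text
Traceback (most recent call last):
  File "s.py", line 4, in <module>
    print(s["clock"],"q",s["joints"].round(2),"tcp",s["eef_pos"].round(4),"F",s["ft_force"].round(2),"w",s["gripper_width"].round(2)); print("x",R[:,0].round(3),"y",R[:,1].round(3),"tip",(s["eef_pos"]+.066*R[:,0]).round(4))
                                                                                                         ^^^^^^^^^^^^^^^^^^^^^^^^
AttributeError: 'float' object has no attribute 'round'
```

>>> play_rows --rows '[[[0,0,0],[-0.03,-0.12,0],1],[[0,0,0],[-0.06,-0.24,0],1],[[0,0,0],[-0.09,-0.36,0],1],[[0,0,0],[-0.12,-0.48,0],1],[[0,0,0],[-0.15,-0.58,0],1],[[0,0,0],[-0.15,-0.58,0],1]]'

```text
clock: 3.1
eef_pos: [0.3806, -0.2569, 0.3669]
orientation: [-2.897, 0.303, 0.917]
ft_force: [0.6, 0.6, 0.6]
gripper_width: 0.003
```

```bash
sed -i 's/s\["gripper_width"\].round(2)/s["gripper_width"]/;s/print(s\["clock"\]/print(s["clock"]/' s.py; sed -i 's/s=read_state();/s={k:np.array(v) for k,v in read_state().items()};/' s.py; python3 s.py
```

```text
3.1 q [-0.18 -0.45 -1.02  0.35 -0.05  1.18] tcp [ 0.3806 -0.2569  0.3669] F [0.64 0.59 0.58] w 0.002865167807214081
x [ 0.8   -0.162 -0.577] y [-0.215 -0.976 -0.024] tip [ 0.4334 -0.2676  0.3288]
```

Joint 3 is at its limit here, since a shallow tool pitch doesn't fit this close in. I'll swing further out to the right for more room, then fit a small kinematic model from the states.

>>> play_rows --rows '[[[5,-40,0],[0.05,0.1,0],1],[[10,-80,0],[0.05,0.2,0],1],[[15,-120,0],[0.05,0.2,0],1],[[20,-160,0],[0.05,0.2,0],1],[[20,-200,0],[0.05,0.2,0],1],[[20,-240,0],[0.05,0.2,0],1]]'

```text
clock: 3.7
eef_pos: [0.3962, -0.4528, 0.3658]
orientation: [-2.764, 0.28, 1.203]
ft_force: [1.0, 1.0, 1.4]
gripper_width: 0.002
```

```bash
cat > fk.py <<'E'
from h import *
from scipy.spatial.transform import Rotation as Ro
E=lambda a,t: Ro.from_euler(a,t).as_matrix()
def chain(q):
    A=E('z',q[0]);B=A@E('y',q[1]);C=A@E('y',q[1]-q[2]);D=C@E('x',q[3]);F=D@E('y',-q[4]);G=F@E('x',q[5])
    return A,B,C,D,F,G
ex,ey,ez=np.eye(3)
def rows(q):
    A,B,C,D,F,G=chain(q); return np.stack([A@ex,B@ez,C@ez,C@ex,F@ex,ez],1)
E
cat > d.py <<'E'
from fk import *
s=read_state(); S=[([1.61,.359,.012,0,-1.224,-.288],[.166,.654,.2915]),([-0.18,-0.45,-1.02,0.35,-0.05,1.18],[0.3806,-0.2569,0.3669]),(s["joints"],s["eef_pos"])]
G=chain(s["joints"])[-1]; R=Ro.from_rotvec(s["orientation"]).as_matrix(); print((G.T@R).round(2)); print(np.round(s["joints"],3),np.round(s["eef_pos"],4),"x",R[:,0].round(3))
M=np.vstack([rows(q) for q,_ in S]); b=np.hstack([p for _,p in S]); L,_,rk,sv=np.linalg.lstsq(M,b,rcond=None); print("a1 L2 a2 L3 d6 d1",L.round(3),sv.round(2),(M@L-b).round(4))
E
python3 d.py
```

```text
[[ 0.7   0.65  0.29]
 [-0.29  0.64 -0.71]
 [-0.65  0.42  0.64]]
[-0.785 -0.005 -0.23  -0.578 -0.782  2.426] [ 0.3962 -0.4528  0.3658] x [ 0.668 -0.123 -0.734]
a1 L2 a2 L3 d6 d1 [ 0.579  0.372 -0.166 -0.006  0.119  0.232] [3.32 2.51 0.74 0.35 0.16 0.1 ] [-0.1914 -0.0072  0.0154  0.0327  0.1838 -0.0054 -0.0036 -0.0042 -0.01  ]
```

```bash
cat > fit.py <<'E'
from fk import *
import itertools
S=[([1.61,.359,.0115,0,-1.224,-.288],[-2.09,.263,2.09],[.166,.654,.2915]),([-0.18,-0.45,-1.02,0.35,-0.05,1.18],[-2.897,.303,.917],[0.3806,-0.2569,0.3669]),([-0.785,-0.005,-0.23,-0.578,-0.782,2.426],[-2.764,.28,1.203],[.3962,-.4528,.3658])]
out=[]
for c in (0,-.288):
  for sg in itertools.product((1,-1),repeat=5):
    def ch(q):
        s2,s3,s4,s5,s6=sg; A=E('z',q[0]+c);B=A@E('y',s2*q[1]);C=B@E('y',s3*q[2]);D=C@E('x',s4*q[3]);F=D@E('y',s5*q[4]);return A,B,C,F,F@E('x',s6*q[5])
    T=[ch(q)[-1].T@Ro.from_rotvec(r).as_matrix() for q,r,_ in S]
    e=sum(np.linalg.norm(Ro.from_matrix(T[0].T@t).as_rotvec()) for t in T[1:])
    M=np.vstack([np.stack([A@ex,B@ez,C@ez,C@ex,F@ex,A@ey,ez],1) for A,B,C,F,_ in (ch(q) for q,_,_ in S)]); b=np.hstack([p for *_,p in S]); L,_,rk,sv=np.linalg.lstsq(M,b,rcond=None)
    out.append((e,c,sg,np.abs(M@L-b).max(),L.round(3)))
for o in sorted(out,key=lambda o:o[0])[:4]: print(o)
E
python3 fit.py
```

```text
(np.float64(0.004615161302864568), 0, (1, -1, -1, -1, -1), np.float64(0.02385388299519997), array([ 0.46 ,  0.594, -0.004, -0.022,  0.295, -0.175,  0.002]))
(np.float64(0.476629250612692), -0.288, (1, -1, -1, -1, -1), np.float64(0.03328265457033072), array([ 0.48 ,  0.671,  0.197, -0.115,  0.318, -0.014, -0.271]))
(np.float64(1.7042609541193974), 0, (-1, -1, -1, -1, -1), np.float64(0.01285441830421552), array([ 0.456,  0.093, -0.085, -0.072,  0.403, -0.188,  0.624]))
(np.float64(1.856999004553463), 0, (1, -1, 1, -1, -1), np.float64(0.07197098038570804), array([ 0.751,  0.053, -0.398,  0.015, -0.134, -0.155,  0.56 ]))
```

>>> play_rows --rows '[[[0,0,0],[0,0,0.13],1],[[0,0,0],[0,0,0.26],1],[[0,0,0],[0,0,0.39],1],[[0,0,0],[0,0,0.52],1],[[0,0,0],[0,0,0.65],1],[[0,0,0],[0,0,0.8],1],[[0,0,0],[0,0,0.8],1]]'

```text
clock: 4.4
eef_pos: [0.423, -0.4408, 0.3952]
orientation: [2.598, 0.766, -1.241]
ft_force: [-0.1, 0.3, 0.1]
gripper_width: 0.007
```

```bash
cat > log.py <<'E'
from fk import *
import json
s=read_state(); R=Ro.from_rotvec(s["orientation"]).as_matrix()
with open("log.txt","a") as f: f.write(json.dumps([list(map(float,s[k])) for k in ("joints","orientation","eef_pos")])+"\n")
print(s["clock"],np.round(s["joints"],3),"tcp",np.round(s["eef_pos"],4),"x",R[:,0].round(3),"y",R[:,1].round(3),"tip",(s["eef_pos"]+.066*R[:,0]).round(3),"F",np.round(s["ft_force"],1))
E
python3 log.py
```

```text
4.4 [-0.897  0.239  0.184 -0.704 -1.497  3.028] tcp [ 0.423  -0.4408  0.3952] x [ 0.524  0.378 -0.763] y [ 0.513 -0.856 -0.072] tip [ 0.458 -0.416  0.345] F [-0.1  0.3  0.1]
```

>>> play_rows --rows '[[[0,-10,-30],[0.07,-0.07,0],1],[[0,-20,-60],[0.14,-0.14,0],1],[[0,-30,-90],[0.21,-0.21,0],1],[[0,-40,-120],[0.28,-0.28,0],1],[[0,-40,-120],[0.28,-0.28,0],1]]'

```text
clock: 4.9
eef_pos: [0.4773, -0.4956, 0.3781]
orientation: [-2.794, -0.891, 0.853]
ft_force: [-0.4, 0.2, -0.8]
gripper_width: 0.004
```

```bash
python3 log.py
```

```text
4.9 [-1.059  0.462  0.37  -1.048 -1.681  3.029] tcp [ 0.4773 -0.4956  0.3781] x [ 0.674  0.557 -0.484] y [ 0.509 -0.826 -0.242] tip [ 0.522 -0.459  0.346] F [-0.4  0.2 -0.8]
```

Joint 6 hit its range, so I'll need the half-turned grasp. I'll fit the model with these added states first.

```bash
cat > model.py <<'E'
from fk import *
import json
S=[([1.61,.359,.0115,0,-1.224,-.288],[-2.09,.263,2.09],[.166,.654,.2915]),([-0.18,-0.45,-1.02,0.35,-0.05,1.18],[-2.897,.303,.917],[0.3806,-0.2569,0.3669]),([-0.785,-0.005,-0.23,-0.578,-0.782,2.426],[-2.764,.28,1.203],[.3962,-.4528,.3658])]+[json.loads(l) for l in open("log.txt")]
def ch(q):
    A=E('z',q[0]);B=A@E('y',q[1]);C=B@E('y',-q[2]);D=C@E('x',-q[3]);F=D@E('y',-q[4]);return A,B,C,D,F,F@E('x',-q[5])
T=Ro.from_matrix([ch(q)[-1].T@Ro.from_rotvec(r).as_matrix() for q,r,_ in S]).mean().as_matrix()
def basis(q):
    A,B,C,D,F,G=ch(q); return np.stack([A@ex,B@ez,C@ez,C@ex,F@ex,A@ey,ez,D@ey,F@ez],1)
M=np.vstack([basis(q) for q,_,_ in S]); b=np.hstack([p for *_,p in S])
L=np.linalg.solve(M.T@M+1e-7*np.eye(9),M.T@b)
def fk(q): return basis(q)@L, ch(q)[-1]@T
if __name__=="__main__":
    print(T.round(3)); print(L.round(4),np.linalg.svd(M)[1].round(2)); print(((M@L-b)*1000).round(1))
E
python3 model.py
```

```text
[[ 1.  0.  0.]
 [-0. -0.  1.]
 [ 0. -1. -0.]]
[ 2.500e-03  5.995e-01  4.000e-04  4.604e-01  3.123e-01 -2.000e-04
  1.993e-01 -1.912e-01  1.200e-03] [4.28 3.76 3.07 1.21 1.1  0.5  0.48 0.16 0.09]
[-0.2  0.1  0.5 -0.3 -0.  -0.4  0.2 -0.6  0.4  0.1  0.1 -0.3 -0.1  0.4
 -0.1]
```

The model fits to about 0.6 mm. Next I search for tool orientations that are feasible over the whole push arc.

```bash
cat > plan.py <<'E'
from model import *
from scipy.optimize import least_squares
lo=np.array([-3.07,-1.43,-1.02,-3.03,-3.05,-3.03]);hi=np.array([3.07,2.12,1.25,1.67,0,3.03])
bar0=np.array([.509,-.276,.130]); hinge=np.array([.726,-.272,.130])
def bar(th): u=bar0-hinge; r=np.linalg.norm(u); e=u/r; return hinge+r*(np.cos(th)*e+np.sin(th)*ez)
def tool(a,psi,flip):
    n=np.array([np.sin(a),0,np.cos(a)]); f=np.cos(psi)*np.array([np.cos(a),0,-np.sin(a)])+np.sin(psi)*ey
    y=np.cross(n,f)*(1 if flip else -1); return np.stack([f,y,np.cross(f,y)],1),n,f
def ik(p,R,q0):
    def r(q): P,Rq=fk(q); return np.r_[(P-p)*3,Ro.from_matrix(R.T@Rq).as_rotvec()]
    s=least_squares(r,np.clip(q0,lo+.01,hi-.01),bounds=(lo,hi)); return s.x,np.abs(s.fun).max()
def pose(th,a,psi,flip,s=.013,gap=0.0165,d=np.zeros(3)):
    R,n,f=tool(a,psi,flip); return bar(th)-gap*n+(s-.066)*f+d,R
if __name__=="__main__":
    rng=np.random.default_rng(0); now=np.array(S[-1][0]); res=[]
    for a in (0,.25,.5):
      for psi in (-1,-.6,-.3,0,.3,.6,1,):
        for flip in (0,1):
          best=None
          for t in range(14):
            q0=now if t==0 else rng.uniform(lo,hi)
            q,e=ik(*pose(0,a,psi,flip),q0)
            if e>1e-3: continue
            ok=True;mar=9;Q=[q]
            for th in (-.12,.4,.85):
                q2,e=ik(*pose(th,a,psi,flip),q); 
                if e>1e-3 or np.abs(q2-q).max()>1.2: ok=False;break
                Q.append(q2)
            if not ok: continue
            A,B,C,D,F,G=ch(Q[1]); w=L[6]*ez+L[0]*A@ex+L[1]*B@ez+L[3]*C@ex; w2=w+L[7]*D@ey
            mar=min(np.minimum(q-lo,hi-q).min() for q in Q)
            if best is None or mar>best[0]: best=(mar,q,w[2],w2[2],np.abs(Q[3]-Q[0]).max())
          if best: print(a,psi,flip,"margin %.2f"%best[0],best[1].round(2),"wz %.2f %.2f dq %.2f"%best[2:],flush=True)
E
time python3 plan.py
```

```text
0 -0.3 0 margin 0.11 [-1.27  1.09 -0.88 -2.14 -1.79 -1.24] wz 0.02 0.09 dq 0.71
0 -0.3 1 margin 0.11 [-1.27  1.09 -0.88 -2.14 -1.79  1.9 ] wz 0.02 0.09 dq 0.71
0 0 0 margin 0.37 [-1.27  0.87 -0.64 -1.87 -1.55 -1.63] wz 0.09 0.09 dq 0.50
0 0 1 margin 0.37 [-1.27  0.87 -0.64 -1.87 -1.55  1.52] wz 0.09 0.09 dq 0.50
0 0.3 0 margin 0.60 [-1.2   0.81 -0.41 -1.63 -1.55 -1.92] wz 0.14 0.09 dq 0.41
0 0.3 1 margin 0.60 [-1.2   0.81 -0.41 -1.63 -1.55  1.22] wz 0.14 0.09 dq 0.41
0 0.6 0 margin 0.56 [-1.12  0.83 -0.19 -1.44 -1.65 -2.12] wz 0.18 0.09 dq 0.35
0 0.6 1 margin 0.83 [-1.12  0.83 -0.19 -1.44 -1.65  1.02] wz 0.18 0.09 dq 0.35
0 1 0 margin 0.42 [-0.99  0.9   0.09 -1.26 -1.86 -2.29] wz 0.21 0.09 dq 0.32
0 1 1 margin 1.06 [-0.99  0.9   0.09 -1.26 -1.86  0.85] wz 0.21 0.09 dq 0.32
0.25 -0.3 0 margin 0.10 [-1.27  0.72 -0.92 -2.19 -1.38 -1.43] wz 0.15 0.18 dq 0.76
0.25 -0.3 1 margin 0.10 [-1.27  0.72 -0.92 -2.19 -1.38  1.71] wz 0.14 0.18 dq 0.76
0.25 0 0 margin 0.37 [-1.22  0.58 -0.65 -1.82 -1.22 -1.91] wz 0.23 0.18 dq 0.62
0.25 0 1 margin 0.37 [-1.22  0.58 -0.65 -1.82 -1.22  1.23] wz 0.23 0.1
[... 160 characters left out ...]
 0.18 dq 0.47
0.25 0.6 0 margin 0.26 [-1.07  0.68 -0.21 -1.35 -1.48 -2.39] wz 0.27 0.16 dq 0.38
0.25 0.6 1 margin 0.81 [-1.08  0.68 -0.21 -1.35 -1.48  0.75] wz 0.27 0.16 dq 0.38
0.25 1 0 margin 0.17 [-0.97  0.82  0.07 -1.19 -1.77 -2.53] wz 0.26 0.14 dq 0.33
0.25 1 1 margin 1.05 [-0.97  0.82  0.07 -1.19 -1.77  0.61] wz 0.26 0.14 dq 0.33
0.5 0 1 margin 0.43 [-1.03  0.32 -0.58 -1.64 -0.85  0.78] wz 0.37 0.27 dq 0.79
0.5 0.3 1 margin 0.62 [-1.01  0.42 -0.39 -1.37 -1.09  0.55] wz 0.38 0.26 dq 0.51
0.5 0.6 1 margin 0.82 [-0.99  0.56 -0.2  -1.22 -1.35  0.44] wz 0.36 0.23 dq 0.39
0.5 1 1 margin 1.02 [-0.93  0.76  0.07 -1.1  -1.71  0.34] wz 0.31 0.18 dq 0.33
real	0m49.274s
user	0m49.499s
sys	0m0.149s
```

```bash
cat > go.py <<'E'
from plan import *
import sys
A_,PSI,FL=.35,.35,1
def goto(d,th=0,nrow=8,chk=True):
    s=read_state(); p0=np.array(s["eef_pos"]);R0=Ro.from_rotvec(s["orientation"]).as_matrix(); p,R=pose(th,A_,PSI,FL,d=np.array(d))
    rv=Ro.from_matrix(R@R0.T).as_rotvec(); print("clock",s["clock"],"F",np.round(s["ft_force"],2),"q",np.round(s["joints"],2)); print("shift mm",((p-p0)*1000).round(1),"rotvec",rv.round(3),"ang",np.linalg.norm(rv).round(3))
    if chk:
        q=np.array(s["joints"])
        for k in range(1,nrow+1):
            q2,e=ik(p0+(p-p0)*k/nrow,Ro.from_rotvec(rv*k/nrow).as_matrix()@R0,q); print(k,q2.round(2),"e %.4f dq %.2f"%(e,np.abs(q2-q).max())); q=q2
if __name__=="__main__": goto([float(x)/1000 for x in sys.argv[1:4]],float(sys.argv[4]),int(sys.argv[5]),int(sys.argv[5])>0)
E
python3 go.py -100 -90 220 0 8
```

```text
clock 4.9 F [-0.39  0.21 -0.79] q [-1.06  0.46  0.37 -1.05 -1.68  3.03]
shift mm [-120.7  111.4  -26.5] rotvec [ 2.462  1.419 -1.281] ang 3.117
1 [-1.09  0.46  0.33 -1.1  -1.72  2.69] e 0.0000 dq 0.34
2 [-1.13  0.45  0.28 -1.15 -1.74  2.35] e 0.0000 dq 0.34
3 [-1.16  0.43  0.21 -1.2  -1.74  2.02] e 0.0000 dq 0.33
4 [-1.2   0.41  0.13 -1.23 -1.72  1.68] e 0.0000 dq 0.33
5 [-1.23  0.37  0.05 -1.26 -1.68  1.35] e 0.0000 dq 0.34
6 [-1.26  0.32 -0.03 -1.27 -1.64  1.  ] e 0.0000 dq 0.35
7 [-1.28  0.27 -0.1  -1.26 -1.58  0.63] e 0.0000 dq 0.36
8 [-1.28  0.21 -0.16 -1.24 -1.53  0.25] e 0.0000 dq 0.38
```

>>> play_rows --rows '[[[-5,5,-1],[0.103,0.059,-0.053],1],[[-10,9,-2],[0.205,0.118,-0.107],1],[[-15,14,-3],[0.308,0.177,-0.16],1],[[-20,19,-4],[0.41,0.237,-0.213],1],[[-25,23,-5],[0.513,0.296,-0.267],1],[[-30,28,-6],[0.615,0.355,-0.32],1],[[-35,33,-7],[0.718,0.414,-0.374],1],[[-40,37,-9],[0.82,0.473,-0.427],1],[[-45,42,-10],[0.923,0.532,-0.48],1],[[-50,46,-11],[1.026,0.591,-0.534],1],[[-55,51,-12],[1.128,0.65,-0.587],1],[[-60,56,-13],[1.231,0.71,-0.64],1]]'

```text
clock: 6.1
eef_pos: [0.4175, -0.4375, 0.3686]
orientation: [-1.379, -0.187, 0.707]
ft_force: [-0.7, 0.0, 0.2]
gripper_width: 0.007
```

```bash
python3 go.py -100 -90 220 0 4
```

```text
clock 6.1 F [-0.72  0.03  0.22] q [-1.19  0.4   0.13 -1.23 -1.72  1.68]
shift mm [-61.   53.3 -17. ] rotvec [ 1.232  0.709 -0.646] ang 1.561
1 [-1.23  0.36  0.05 -1.26 -1.69  1.34] e 0.0000 dq 0.34
2 [-1.26  0.32 -0.03 -1.27 -1.64  0.99] e 0.0000 dq 0.35
3 [-1.27  0.27 -0.1  -1.26 -1.58  0.63] e 0.0000 dq 0.36
4 [-1.28  0.21 -0.16 -1.24 -1.53  0.25] e 0.0000 dq 0.38
```

It tracked the model exactly. I'll do the second half the same way.

>>> play_rows --rows '[[[-5,5,-1],[0.103,0.059,-0.054],1],[[-10,9,-2],[0.205,0.118,-0.108],1],[[-15,14,-4],[0.308,0.177,-0.162],1],[[-20,18,-5],[0.411,0.236,-0.215],1],[[-25,22,-7],[0.513,0.295,-0.269],1],[[-30,27,-8],[0.616,0.355,-0.323],1],[[-35,31,-10],[0.719,0.414,-0.377],1],[[-41,36,-11],[0.821,0.473,-0.431],1],[[-46,40,-13],[0.924,0.532,-0.485],1],[[-51,45,-14],[1.027,0.591,-0.538],1],[[-56,49,-16],[1.129,0.65,-0.592],1],[[-61,53,-17],[1.232,0.709,-0.646],1]]'

```text
clock: 7.3
eef_pos: [0.3563, -0.3843, 0.3515]
orientation: [0.06, 0.349, 0.344]
ft_force: [-0.5, -0.4, -0.3]
gripper_width: 0.003
```

```bash
python3 go.py -100 -60 -22 0 8; python3 - <<'E'
from h import *
c=cam("wrist"); im,d=viewer.snapshot("wrist"); cv2.imwrite("pics/w1.png",im[:,:,::-1]); W=pts("wrist",d,c); np.savez("w1.npz",im=im,W=W)
E
```

```text
clock 7.3 F [-0.53 -0.42 -0.31] q [-1.28  0.21 -0.16 -1.23 -1.52  0.25]
shift mm [   0.3   30.2 -241.9] rotvec [ 0.002 -0.002  0.002] ang 0.004
1 [-1.28  0.24 -0.19 -1.24 -1.5   0.31] e 0.0000 dq 0.07
2 [-1.28  0.28 -0.22 -1.25 -1.48  0.38] e 0.0000 dq 0.07
3 [-1.28  0.33 -0.25 -1.25 -1.45  0.45] e 0.0000 dq 0.07
4 [-1.28  0.38 -0.28 -1.26 -1.43  0.52] e 0.0000 dq 0.07
5 [-1.28  0.43 -0.3  -1.27 -1.41  0.59] e 0.0000 dq 0.07
6 [-1.28  0.49 -0.32 -1.28 -1.39  0.66] e 0.0000 dq 0.07
7 [-1.29  0.55 -0.33 -1.29 -1.37  0.74] e 0.0000 dq 0.07
8 [-1.29  0.61 -0.34 -1.31 -1.36  0.81] e 0.0000 dq 0.07
```

View pics/w1.png

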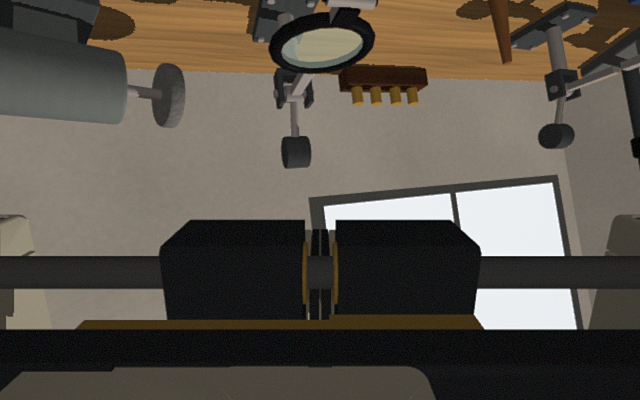

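The wrist view is upside down because the camera sits under the gripper. It shows the closed fingers at (160–480, 220–330), the lens at (322,45) and the bar stem at (350,15). I'll check how far the camera protrudes below, and the finger thickness from depth.

```bash
python3 - <<'E'
from h import *
from scipy.spatial.transform import Rotation as Ro
s=read_state(); R=Ro.from_rotvec(s["orientation"]).as_matrix(); p=np.array(s["eef_pos"])
K,Rc,t=cam("wrist"); C=-Rc.T@t; print("cam in tool",(R.T@(C-p)).round(3),"cam z axis in tool",(R.T@Rc[2]).round(3), "tool axes",R.round(2).tolist())
f=np.load("w1.npz"); W=f["W"]
for v in range(215,400,12):
  print(v,[tuple(((W[v,u]-p)@R).round(3)) for u in (200,290,320,400)])
E
```

```text
cam in tool [-0.093 -0.001 -0.07 ] cam z axis in tool [ 0.967 -0.001  0.257] tool axes [[0.88, -0.32, 0.35], [0.34, 0.94, -0.0], [-0.33, 0.12, 0.94]]
215 [(np.float64(1.343), np.float64(-0.514), np.float64(0.408)), (np.float64(1.465), np.float64(-0.138), np.float64(0.446)), (np.float64(1.503), np.float64(0.002), np.float64(0.457)), (np.float64(1.628), np.float64(0.415), np.float64(0.496))]
227 [(np.float64(-0.011), np.float64(-0.031), np.float64(-0.04)), (np.float64(-0.011), np.float64(-0.009), np.float64(-0.04)), (np.float64(1.49), np.float64(0.003), np.float64(0.514)), (np.float64(-0.011), np.float64(0.018), np.float64(-0.04))]
239 [(np.float64(-0.019), np.float64(-0.029), np.float64(-0.04)), (np.float64(-0.019), np.float64(-0.009), np.float64(-0.04)), (np.float64(1.466), np.float64(0.003), np.float64(0.565)), (np.float64(-0.019), np.float64(0.016), np.float64(-0.041))]
251 [(np.float64(-0.023), np.float64(-0.027), np.float64(-0.039)), (np.float64(-0.024), np.float64(-0.008), np.float64(-0.04)), (np.float64(1.443), np.float64(0.003), np.float64(0.617)), (np.float64(-0.024), np.floa
[... 2342 characters left out ...]
oat64(-0.026)), (np.float64(-0.045), np.float64(-0.007), np.float64(-0.028)), (np.float64(-0.044), np.float64(-0.002), np.float64(-0.028)), (np.float64(-0.044), np.float64(0.011), np.float64(-0.028))]
383 [(np.float64(-0.045), np.float64(-0.021), np.float64(-0.026)), (np.float64(-0.047), np.float64(-0.006), np.float64(-0.028)), (np.float64(-0.046), np.float64(-0.002), np.float64(-0.027)), (np.float64(-0.047), np.float64(0.011), np.float64(-0.028))]
395 [(np.float64(-0.049), np.float64(-0.02), np.float64(-0.027)), (np.float64(-0.05), np.float64(-0.006), np.float64(-0.028)), (np.float64(-0.049), np.float64(-0.002), np.float64(-0.028)), (np.float64(-0.05), np.float64(0.01), np.float64(-0.028))]
```

>>> play_rows --rows '[[[0,4,-30],[0,0,0],1],[[0,8,-60],[0,0,0],1],[[0,12,-90],[0,0,0],1],[[0,16,-120],[0,0,0],1],[[0,20,-150],[0,0,0],1],[[0,24,-180],[0,0,0],1],[[0,28,-210],[0,0,0],1],[[0,30,-242],[0,0,0],1],[[0,30,-242],[0,0,0],1]]'

```text
clock: 8.25
eef_pos: [0.3563, -0.3535, 0.1061]
orientation: [0.061, 0.347, 0.348]
ft_force: [-0.9, 1.2, 0.9]
gripper_width: 0.003
```

```bash
python3 go.py 0 0 -22 0 0; python3 - <<'E'
from h import *
from scipy.spatial.transform import Rotation as Ro
s=read_state(); R=Ro.from_rotvec(s["orientation"]).as_matrix(); p=np.array(s["eef_pos"]); print("tip",p+.066*R[:,0])
c=cam("wrist"); im,d=viewer.snapshot("wrist"); W=pts("wrist",d,c); np.savez("w2.npz",im=im,W=W,d=d)
im2,d2=viewer.snapshot("scene"); np.savez("s2.npz",im=im2,d=d2)
cr=cv2.resize(im2[60:230,180:400],(660,510),interpolation=cv2.INTER_CUBIC)
cv2.imwrite("pics/m2.png",np.vstack([cv2.resize(im,(480,300)),np.zeros((1,480,3),np.uint8)])[:,:,::-1]); cv2.imwrite("pics/s2.png",cr[:,:,::-1])
E
```

```text
clock 8.25 F [-0.88  1.25  0.91] q [-1.29  0.61 -0.34 -1.3  -1.36  0.81]
shift mm [100.3  59.3   3.4] rotvec [ 0.    -0.    -0.002] ang 0.002
tip [ 0.41449882 -0.33076181  0.08486448]
```

View pics/m2.png

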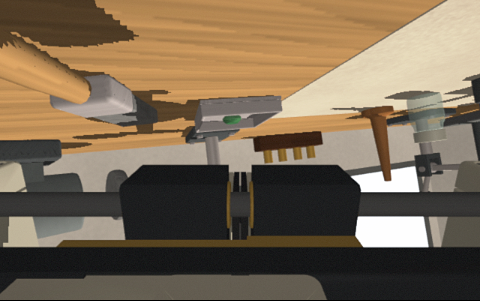

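View pics/s2.png

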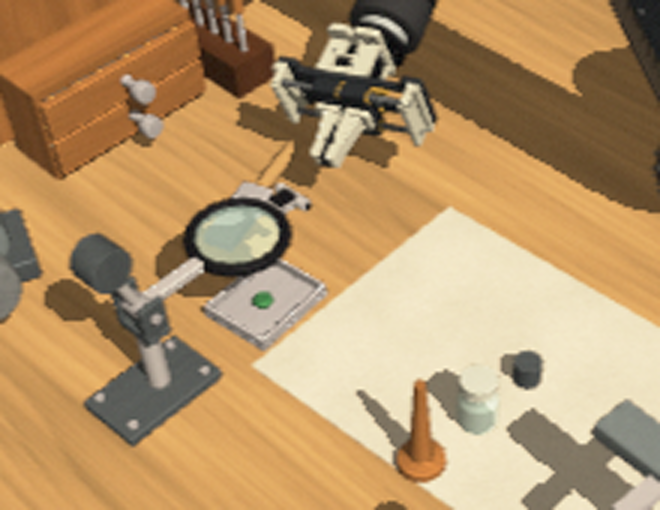

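The scene crop shows the tilted fingertips at about (330,160), in front of the bar at (290,205), and everything is still in place. I'll move in under the bar and plan the lift along its arc.

>>> play_rows --rows '[[[20,12,1],[0,0,0],1],[[40,24,2],[0,0,0],1],[[60,36,3],[0,0,0],1],[[75,45,3],[0,0,0],1],[[88,53,3],[0,0,0],1],[[98,58,3],[0,0,0],1],[[98,58,3],[0,0,0],1]]'

```text
clock: 9.05
eef_pos: [0.4558, -0.2967, 0.1133]
orientation: [0.054, 0.344, 0.346]
ft_force: [-0.7, -0.3, -0.3]
gripper_width: 0.002
```

```bash
cat > push.py <<'E'
from plan import *
s0=read_state(); p0=np.array(s0["eef_pos"]);R0=Ro.from_rotvec(s0["orientation"]).as_matrix(); q=np.array(s0["joints"]); print(s0["clock"],p0,"F",s0["ft_force"],"tip",p0+.066*R0[:,0])
for th in (-.03,0,.04,.08,.12,.16,.2,.24,.28,.32,.36,.4,.44,.48,.52,.56,.6,.64,.68,.72,.76):
    p,R=pose(th,.35+.5*max(th,0),.35,1,s=.010); rv=Ro.from_matrix(R@R0.T).as_rotvec(); q2,e=ik(p,R,q); print(th,((p-p0)*1000).round().astype(int),rv.round(3),"e%.4f"%e,q2.round(2) if th in(0,.4,.76) else ""); q=q2
E
python3 push.py; python3 - <<'E'
from h import *
im2,d2=viewer.snapshot("scene"); cr=cv2.resize(im2[90:170,220:340],(720,480),interpolation=cv2.INTER_CUBIC); cv2.imwrite("pics/s3.png",cr[:,:,::-1])
E
```

```text
9.05 [ 0.45582653 -0.29674566  0.11332171] F [-0.66982337 -0.34190409 -0.34574113] tip [ 0.51411885 -0.27419348  0.09212255]
-0.03 [-2  2 13] [ 0.006  0.003 -0.001] e0.0000 
0 [-2  2 19] [ 0.006  0.003 -0.001] e0.0000 [-1.1   0.54 -0.38 -1.45 -1.25  0.76]
0.04 [-2  2 29] [ 0.006  0.023 -0.001] e0.0000 
0.08 [-1  2 39] [ 0.006  0.043 -0.001] e0.0000 
0.12 [ 0  2 48] [ 0.006  0.063 -0.001] e0.0000 
0.16 [ 1  2 58] [ 0.006  0.083 -0.001] e0.0000 
0.2 [ 3  2 68] [ 0.006  0.103 -0.001] e0.0000 
0.24 [ 5  2 77] [ 0.006  0.123 -0.001] e0.0000 
0.28 [ 7  2 87] [ 0.006  0.143 -0.001] e0.0000 
0.32 [10  2 96] [ 0.006  0.163 -0.001] e0.0000 
0.36 [ 13   2 105] [ 0.006  0.183 -0.001] e0.0000 
0.4 [ 17   2 115] [ 0.006  0.203 -0.002] e0.0000 [-0.92  0.26 -0.3  -1.23 -1.12  0.21]
0.44 [ 21   2 124] [ 0.006  0.223 -0.002] e0.0000 
0.48 [ 25   2 132] [ 0.006  0.243 -0.002] e0.0000 
0.52 [ 29   2 141] [ 0.006  0.263 -0.002] e0.0000 
0.56 [ 34   2 150] [ 0.006  0.283 -0.002] e0.0000 
0.6 [ 39   2 158] [ 0.006  0.303 -0.002] e0.0000 
0.64 [ 45   2 166] [ 0.006  0.323 -0.002] e0.0000 
0.68 [ 50   2 174] [ 0.006  0.343 -0.002] e0.0000 
0.72 [ 56   3 182] [ 0.006  0.363 -0.002] e0.0000 
0.76 [ 63   3 189] [ 0.006  0.383 -0.002] e0.0000 [-0.71  0.16 -0.16 -0.96 -1.06 -0.29]
```

View pics/s3.png

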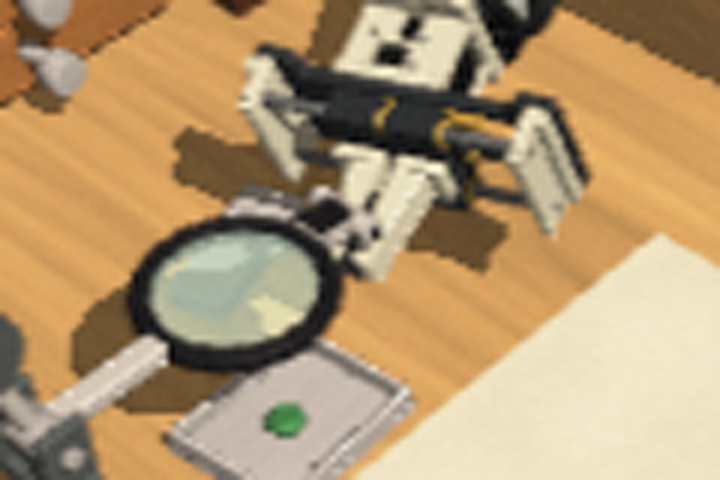

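The fingers sit under the bar and centred on it. The bar's right end is at (375,235) and the finger faces run down to (375,270). I'll lift to first contact and check the force.

>>> play_rows --rows '[[[0,0,5],[0,0,0],1],[[-1,1,10],[0,0,0],1],[[-2,2,14],[0,0,0],1],[[-2,2,18],[0,0,0],1],[[-2,2,22],[0,0.01,0],1],[[-2,2,26],[0,0.015,0],1],[[-2,2,30],[0,0.02,0],1],[[-2,2,34],[0,0.03,0],1],[[-2,2,34],[0,0.03,0],1]]'

```text
clock: 10.0
eef_pos: [0.4531, -0.2954, 0.1476]
orientation: [0.059, 0.374, 0.345]
ft_force: [-0.9, -1.3, -0.6]
gripper_width: 0.003
```

```bash
python3 push.py | head -1; cat > th.py <<'E'
from plan import *
# arm angle from the top view: dark ring & bar points in the vertical plane of the arm
im,d=viewer.snapshot("scene"); W=pts("scene",d); s=read_state()
m=(im.max(-1)<70)&(W[...,0]>.5)&(W[...,0]<.9)&(abs(W[...,1]+.274)<.07)&(W[...,2]>.1)&(np.hypot(W[...,0]-.726,W[...,2]-.13)<.215)&(np.hypot(W[...,0]-.726,W[...,2]-.13)>.06)
P=W[m]; a=np.arctan2(P[:,2]-.13,.726-P[:,0]); print("n",m.sum(),"theta med",np.median(a).round(3),"clock",s["clock"],"F",np.round(s["ft_force"],2))
import sys
if len(sys.argv)>1: cv2.imwrite(f"pics/{sys.argv[1]}.png",cv2.resize(im[60:230,180:400],(660,510),interpolation=cv2.INTER_CUBIC)[:,:,::-1])
E
python3 th.py
```

```text
10.0 [ 0.45311334 -0.2954286   0.14764959] F [-0.92459838 -1.28371236 -0.6129047 ] tip [ 0.51075644 -0.27294583  0.12467575]
n 310 theta med 0.115 clock 10.05 F [-0.79 -0.2  -0.85]
```

The arm is lifting with light contact. I'll continue along the arc.

>>> play_rows --rows '[[[1,0,7],[0,0.015,0],1],[[2,0,14],[0,0.03,0],1],[[3,0,24],[0,0.05,0],1],[[5,0,34],[0,0.07,0],1],[[7,0,43],[0,0.09,0],1],[[9,0,53],[0,0.11,0],1],[[12,0,62],[0,0.13,0],1],[[15,0,71],[0,0.15,0],1],[[19,0,81],[0,0.17,0],1],[[23,0,90],[0,0.19,0],1],[[27,0,98],[0,0.21,0],1]]'

```text
clock: 11.15
eef_pos: [0.48, -0.2949, 0.2451]
orientation: [0.098, 0.583, 0.34]
ft_force: [-0.5, 0.1, -0.6]
gripper_width: 0.0
```

```bash
python3 th.py
```

```text
n 369 theta med 0.531 clock 11.2 F [ 2.43 -0.3   1.78]
```

>>> play_rows --rows '[[[4,0,9],[0,0.02,0],1],[[9,0,18],[0,0.04,0],1],[[14,0,26],[0,0.06,0],1],[[20,0,34],[0,0.08,0],1],[[25,0,42],[0,0.1,0],1],[[31,0,50],[0,0.12,0],1],[[38,0,57],[0,0.14,0],1],[[38,0,57],[0,0.14,0],1],[[38,0,57],[0,0.14,0],1]]'

```text
clock: 12.1
eef_pos: [0.5177, -0.2947, 0.301]
orientation: [0.122, 0.72, 0.335]
ft_force: [0.6, 0.3, -0.9]
gripper_width: 0.004
```

```bash
python3 th.py s4
```

```text
n 413 theta med 0.972 clock 12.15 F [0.49 0.08 0.18]
```

The arm has gone past the tool by itself (about 0.92 rad). I'll hold so the follow-through can finish, and then look.

>>> play_rows --rows '[[[0,0,0],[0,0,0],1],[[0,0,0],[0,0,0],1],[[0,0,0],[0,0,0],1],[[0,0,0],[0,0,0],1],[[0,0,0],[0,0,0],1],[[0,0,0],[0,0,0],1],[[0,0,0],[0,0,0],1],[[0,0,0],[0,0,0],1],[[0,0,0],[0,0,0],1],[[0,0,0],[0,0,0],1]]'

```text
clock: 13.15
eef_pos: [0.5179, -0.2953, 0.3017]
orientation: [0.122, 0.721, 0.334]
ft_force: [-0.5, -0.1, -0.5]
gripper_width: 0.004
```

```bash
python3 th.py
```

```text
n 364 theta med 1.391 clock 13.2 F [ 0.11 -0.69 -0.13]
```

>>> play_rows --rows '[[[-15,-5,0],[0,0,0],1],[[-40,-15,0],[0,0,0],1],[[-70,-25,0],[0,0,0],1],[[-100,-35,0],[0,0,0],1],[[-130,-45,0],[0,0,0],1],[[-130,-45,0],[0,0,0],1],[[-130,-45,0],[0,0,0],1],[[-130,-45,0],[0,0,0],1],[[-130,-45,0],[0,0,0],1],[[-130,-45,0],[0,0,0],1]]'

```text
clock: 14.2
eef_pos: [0.3883, -0.3399, 0.3017]
orientation: [0.122, 0.721, 0.335]
ft_force: [-0.1, 0.6, 0.5]
gripper_width: 0.003
```

```bash
python3 th.py s5; python3 - <<'E'
from h import *
im,d=viewer.snapshot("top"); o=np.load("top1.npz")["im"]; cv2.imwrite("pics/top5.png",im[:,:,::-1])
df=np.abs(im.astype(int)-o).max(-1)>40
for nm,(a,b,c,e) in dict(lamp=(140,250,205,270),cone_jar_loupe=(195,265,295,330),screwdriver=(230,300,170,210),brush=(222,285,425,460)).items(): print(nm,df[a:b,c:e].sum())
E
```

```text
n 347 theta med 1.393 clock 14.25 F [-0.13  0.18  0.23]
lamp 0
cone_jar_loupe 0
screwdriver 0
brush 1236
```

View pics/s5.png

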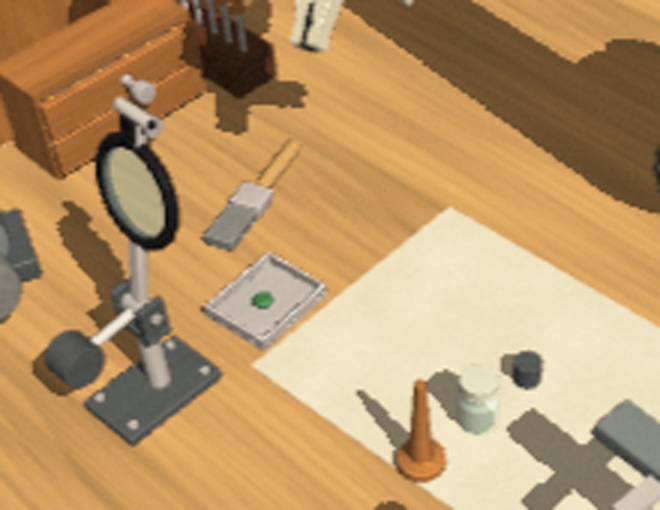

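The crop shows the magnifier upright with its ring at (138,190). The tray with the gem, the brush, jar, cone and loupe are where they were, and the gripper is clear at the top. The brush's pixel difference in the top view comes from the arm covering it; its handle end is at the same scene pixel as before. Handing in.

```bash
python3 -c "
from station import env
print(env.sign_off())"
```

```text
the job is handed in; nothing more can be done
None
```

The magnifier is raised and staying up by itself, and I handed the job in at about 14.3 s of the 35 s allowed. I slid the closed fingertips under the bar from the front and lifted it along its arc. The counterweight took over at about 0.75 rad, and I then backed the gripper well clear.

- **Magnifier angle:** it read 1.39 rad from the depth image about 1 s after the push, and the same again 1 s later. The ring's thickness makes this measure read about 0.05 rad high, so that matches the 1.35 rad back stop. The readings taken during the lift showed the same offset.
- **Force:** no wrist-force reading during the push was above about 3 N. I only read it between steps, so a brief peak could have been missed.
- **Lamp and bystanders:** the before/after top pictures show no change at the lamp, jar, cone, loupe or screwdriver. The ring box was not checked on its own, but it lies under the lamp, far from the push. The tray and gem look unmoved in the final scene view.
- **One check disagreed:** the top-view comparison flagged the brush area (1,236 changed pixels). I put this down to the arm and its shadow covering that area, because in the scene view the brush lies where it did before.
- **Earlier setback:** my first, straight-ahead approach ran into limits on joints 3 and 6, out in open space. I switched to an approach from the right with the gripper turned half over.

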